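# Fit the big cog on the feed drive's splined hub

### The arm

A 6-joint arm with a two-finger parallel gripper is mounted at the origin on a cart in front of the work surface, level with it; the furniture and walls round the work are solid. World frame = base frame: x ahead of the robot, y to its left, z up, the work surface at z = 0. Lengths are in mm, angles in rad, forces in N, time in s.
With the tool pointing down it reaches from about 275 to 1000 mm from the base axis. Payload 8.4 kg.
Tool frame: the origin (TCP) lies midway between the tips of the shut fingers; the grasp point (between the pads) lies 19 mm behind it; z points along the fingers, y is the line along which they close (so a half turn about z gives the same grasp; the last joint's range is limited). The gripper opens to 85 mm and grips with 20 to 120 N. Pads are 22 mm wide; open, the fingers measure 114 mm over their backs; the gripper's body (76 mm by 85 mm) begins 54 mm behind the grasp point. The pads swing forward as they close: fully open they stand 13 mm farther back than shut.
Start: joints at [-1.178, 0.353, 1.633, -0, 1.155, -0.002], TCP at [240.388, -576.924, 207.281] pointing down, gripper open.
Joint ranges: [-2.63, 2.63], [-0.92, 2.1], [0.06, 2.66], [-1.3, 4.44], [0, 2.69], [-3.02, 3.02]. Speed limits (rad/s): [2.22, 2.22, 2.79, 3.14, 3.14, 3.14].

### API

Orientations are given as [roll, pitch, yaw] about the fixed x, y, z axes, in that order (R = Rz(yaw) Ry(pitch) Rx(roll)).
In Python, from rig import monitor, imaging, r gives the robot as it stands.
- The arm moves only by the tool drive_tool, never from a script. Its argument "plan" is a list of rows, each an object of numbers: "x", "y", "z": the shift along the tool's x, y, z in units of 50 mm (1.0 is 50 mm); "ax", "ay", "az": the turn, a rotation vector about the tool's x, y, z in units of 6 degrees (1.0 is 6 degrees); "hand": the finger opening in mm, from 0 to 85.4. In form: [{"x": .., "y": .., "z": .., "ax": .., "ay": .., "az": .., "hand": ..}, ...]. A call has 1 to 8 rows; each row is the pose to reach, as a shift and turn from the pose commanded when the call began, along the tool's axes at that moment; what a row does not reach only later rows make up. A row lasts 1/10 s, in which the tool goes at most 50 mm and 8.59 degrees, less where a joint would pass 70% of its speed; a pose out of reach is approached as far as the arm can. A call with a gripper value outside its range is refused whole. The fingers move at their own pace and stop on an object; "grip_force" is the grip in N (left out, the last holds). Time passes only in rows, so rows that repeat a pose let the fingers close. It gives the time, the measured TCP pose, the force, the opening and the grip force at its end, in the units of the state.
- monitor.sense(): the state, without advancing time (a new reading comes with each control period).
- imaging.grab_frame(name): name is "scene" or "top" or "wrist"; returns the picture (400x640x3 uint8, red, green, blue); there is no depth.
- imaging.camera_info(name): a dict with "mtx" (3x3 intrinsics, pixels), "R" (3x3) and "t" (3): a world point X has camera coordinates R X + t. Camera axes: x right, y down, z forward; pixel columns grow to the right and rows downward; lengths in mm; the calibration is good to about 2 mm. The wrist camera is an equidistant fisheye: a pixel r from the principal point sees the ray r / f radians off the axis. A picture is of the moment at which its call begins: read the wrist's pose just before it. camera_info takes no time and is no camera call; for the wrist camera it gives the pose at the moment of the call.
- r.sign_off(): hands the job in; it is judged then, once.
The state is a dict: "clock": time; "qpos": joint angles; "qvel": joint speeds; "joint_efforts": joint torques, N m; "eef_pos": TCP position; "tcp_rot": TCP orientation; "contact_force": force on the tool from outside, world axes, zero at the start; "wrist_torque": the same for the moment, N m; "opening": opening from 0.0 (shut) to 1.0 (fully open); "grasp_force": force on a finger pad.
Only numpy, scipy, OpenCV 4.12 (cv2) and the standard library are available. Lean on these libraries where they do the work, as an engineer would, in place of code of your own. Each camera call takes 0.05 s, during which the arm holds its last target. There are 200 camera calls.

### The job

Fit the big cog on the upright splined hub of the feed drive, boss upward: turn it by feel until its wide groove finds the hub's one wide spline, and push it fully home on the shoulder. Then turn the cog, and the hub with it, clockwise seen from above as far as the stop lets it go, so that the cog's rib points at the lug on the front of the drive, and let go. Leave the small cog and the masking tape where they are.

Things in the scene. Friction and masses are not known exactly. Their poses are not given: they have to be found in the camera images.
- big_cog: the larger of two bare steel cogs: toothed disc 108 mm across, 14 mm thick, with a square boss 46 x 46 mm (faces square to the cog's x and y axes) rising to 60 mm above the underside; 0.3 to 0.6 kg; lies boss upward. Grasp two opposite faces of the boss. Origin: centre of the underside, z up through the boss, x towards the rib on the disc and the wide groove of the bore
- big_cog_rib (a point): point on the line of the cog's rib (20 x 6 mm, 5 mm high, radial, on top of the disc), 48 mm from the axis towards the cog's +x, 16 mm above the underside. The bore runs right through the cog: 28 mm across between lands, with six grooves 60 degrees apart, 37 mm across; five are 8 mm wide, the one under the rib 15 mm
- feed_drive: grey cast housing 124 x 124 mm, fixed to the table, its top 50 mm high; origin at the centre of its underside, front (with the lug) towards its own -x. The dark steel hub stands on its vertical axis. The hub turns stiffly (about 0.35 N m), stays where left, and has a hard stop, clockwise, where its wide spline points at the lug. The hub's angle is not reported
- hub_seat (a point): centre of the hub's shoulder (52 mm across, 56 mm above the table); the cog's underside rests here when home. Above it the core, 26 mm across, carries six splines, 34 mm across, from 56 to 82 mm high: five 5 mm wide, one 12 mm. At the start the wide spline stands 28 to 75 degrees anticlockwise (from above) of the lug, that is, round towards the drive's own -y
- hub_tip (a point): top of the hub, on its axis, 112 mm above the table. Above the splines is a plain round nose 26 mm across, from 82 to 102 mm, tapering to 14 mm at the tip. The cog drops over the nose and then rests on the splines, 26 mm short of home, until its wide groove stands over the wide spline within about 5 degrees
- front_lug (a point): top of the small cast lug in the middle of the drive's front face, 60 mm from the hub axis towards the drive's -x, 48 mm above the table
- small_cog: the smaller steel cog, 76 mm across, 42 mm high, with a 34 mm square boss and a plain bore; origin at the centre of its underside; not for this drive, leave it alone
- masking_tape: roll of masking tape lying flat, 93 mm across, 19 mm high; origin at the centre of its underside; leave it alone

How it is judged (in metres and radians):
On the way:
1. the big cog is home on the hub's shoulder (z of big_cog in the frame of hub_seat below 0.003 m and horizontal distance between big_cog and hub_seat below 0.005 m and angle between big_cog's own z axis and vertical below 0.08 rad), for 0.2 s.
At the end, for the whole second after the job is handed in: the big cog sits on the hub, its underside within 3 mm of the shoulder and its centre within 5 mm of the axis, level within 0.08 rad, turned clockwise to the stop (its rib within about 10 degrees of the front lug), and at rest (all of step 1 and x of big_cog_rib in the frame of feed_drive below -0.03 m and y of big_cog_rib in the frame of feed_drive above -0.0085 m and linear speed of big_cog below 0.01 m/s); the robot touches nothing.
It fails at once if the small cog is moved more than 30 mm (distance of small_cog from where it was at the start of the episode above 0.03 m).
It fails at once if the masking tape is moved more than 30 mm (distance of masking_tape from where it was at the start of the episode above 0.03 m).
It also fails if it takes over 48 s, if anything falls off the work surface, if the arm or the gripper's body presses on something with over 40 N, if the wrist force passes 120 N, or if a joint passes its speed limit or range.

## Working session

There is one attempt and no reset: what is moved stays moved. The work goes in short steps, Python scripts to look and compute and a tool call to move; the robot and the scene stay as the last step left them, time stands still between calls to the robot, and variables do not carry over. Pictures are saved under pics/ and viewed, at most 10 in all, crops included, and the job is handed in when it is done.

Besides the shell and the picture viewer there is one more tool, called after "Request:" by a JSON object that holds its "method" and its "body". drive_tool: Moves the arm, as the interface text tells. Its arguments: {"type":"object","properties":{"plan":{"type":"array","items":{"type":"object","properties":{"x":{"type":"number"},"y":{"type":"number"},"z":{"type":"number"},"ax":{"type":"number"},"ay":{"type":"number"},"az":{"type":"number"},"hand":{"type":"number"}}}},"grip_force":{"type":"number"}},"required":["plan"]}

```bash
mkdir -p pics
python3 - <<'E'
from rig import monitor, imaging, r
import cv2,numpy as np
for n in ("scene","top"):
    cv2.imwrite(f"pics/{n}0.png",imaging.grab_frame(n)[:,:,::-1])
    i=imaging.camera_info(n);print(n,np.round(i["mtx"],1).tolist(),np.round(i["R"],4).tolist(),np.round(i["t"],1).tolist())
s=monitor.sense();print(s)
E
```

```text
scene [[376.4, 0.0, 323.3], [0.0, 376.4, 199.7], [0.0, 0.0, 1.0]] [[-0.7395, -0.6729, 0.0186], [-0.3438, 0.3537, -0.8699], [0.5788, -0.6497, -0.4929]] [601.3, 121.3, 825.6]
top [[484.8, 0.0, 327.9], [0.0, 484.8, 199.3], [0.0, 0.0, 1.0]] [[-0.0241, -0.9996, -0.0177], [-0.9922, 0.0261, -0.1219], [0.1223, 0.0146, -0.9924]] [342.2, 518.4, 909.4]
{'clock': 0.1, 'qpos': array([-1.17840531e+00,  3.53619317e-01,  1.63403137e+00, -6.28930430e-06,
        1.15521497e+00, -2.42190210e-03]), 'qvel': array([-0.00040656, -0.00275631, -0.00049184, -0.0023725 , -0.0001921 ,
       -0.00169893]), 'joint_efforts': array([ 1.29340329e-03, -6.06356049e+01, -3.42818749e+01,  1.31181791e-04,
        3.87363543e-03, -4.40788142e-05]), 'eef_pos': array([ 240.21100082, -576.50925699,  206.62367916]), 'tcp_rot': array([-3.14031964e+00,  2.66763698e-06,  3.94815460e-01]), 'contact_force': array([-0.92072907,  0.38552337,  0.56973403]), 'wrist_torque': array([-0.01725306, -0.00600891,  0.01646312]), 'grasp_force': 0.0, 'opening': 1.0038835750134985}
```

View pics/top0.png

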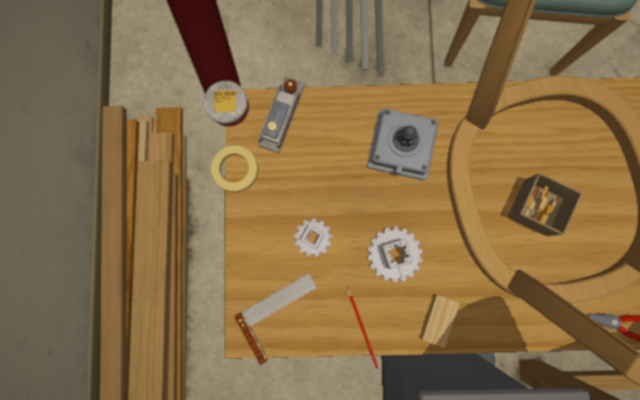

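View pics/scene0.png

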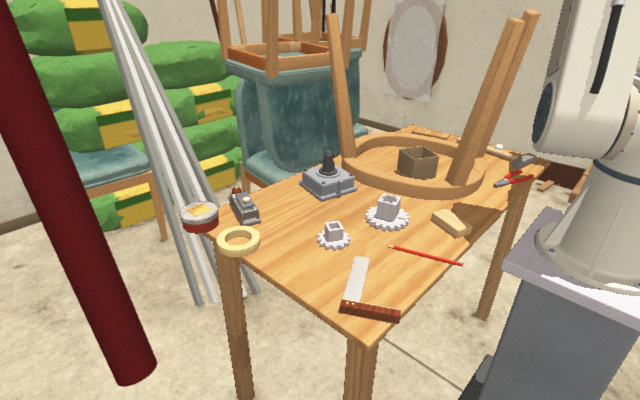

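```bash
cat > h.py <<'E'
from rig import monitor, imaging, r
import cv2,numpy as np
from scipy.spatial.transform import Rotation as Ro
def onplane(n,uv,z,i=None):
    i=i or imaging.camera_info(n);M=np.array(i["mtx"]);R=np.array(i["R"]);t=np.array(i["t"])
    x=np.linalg.inv(M)@[*uv,1]
    if n=="wrist":
        d=x[:2];a=np.hypot(*d);x=np.array([*(d/a*np.sin(a)),np.cos(a)]) if a>0 else np.array([0,0,1.])
    c=-R.T@t;d=R.T@x
    return c+d*(z-c[2])/d[2]
def project(n,X,i=None):
    i=i or imaging.camera_info(n);p=np.array(i["R"])@X+np.array(i["t"])
    if n=="wrist":
        q=np.hypot(p[0],p[1]);a=np.arctan2(q,p[2]);p=np.array([p[0]/q*a,p[1]/q*a,1])
    else:p=p/p[2]
    return (np.array(i["mtx"])@p)[:2]
E
python3 - <<'E'
from h import *
im=cv2.imread("pics/top0.png")
c=lambda x,y:cv2.resize(im[y:y+90,x:x+90],(400,400),interpolation=cv2.INTER_CUBIC)
cv2.imwrite("pics/c1.png",np.hstack([c(358,97),c(350,210)]))
print(onplane("top",(395,254),14),onplane("top",(404,138),112))
E
```

```text
[418.11296821 200.5264774   14.        ] [625.51690815 187.48323191 112.        ]
```

View pics/c1.png

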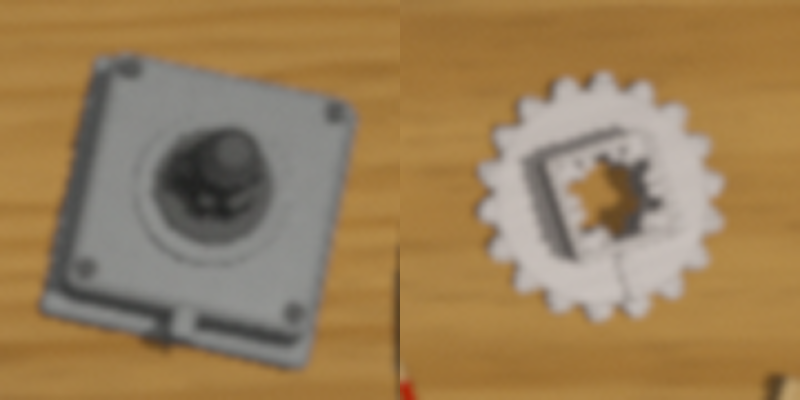

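Run:
```python
from h import *
def plane(n,a,b):
    i=imaging.camera_info(n);c=-np.array(i["R"]).T@i["t"]
    p=onplane(n,a,0)-c;q=onplane(n,b,0)-c;m=np.cross(p,q);m/=np.linalg.norm(m);return m,m@c,c
for s,t in((((530,15),(460,180)),((515,280),(640,370))),(((333,20),(352,155)),((480,120),(515,10)))):
    m1,d1,c=plane("scene",*s);m2,d2,c2=plane("top",*t)
    for z in(0,100,200,300,400,500,600):
        X=np.linalg.solve([m1,m2,[0,0,1]],[d1,d2,z]);print(z,X.round(),project("scene",X).round(),project("top",X).round())
print(c,c2)
# ring height check, chair ring leftmost & front
for z in(0,30,60):
  for uv in((448,160),(490,275)): print(z,onplane("top",uv,z).round(),project("scene",onplane("top",uv,z)).round())
```

```text
0 [355. -43.   0.] [454. 194.] [520. 283.]
100 [336. -38. 100.] [467. 164.] [539. 297.]
200 [318. -32. 200.] [481. 130.] [563. 314.]
300 [300. -26. 300.] [498.  90.] [594. 337.]
400 [281. -20. 400.] [517.  45.] [637. 368.]
500 [263. -15. 500.] [540.  -8.] [700. 413.]
600 [244.  -9. 600.] [567. -71.] [800. 485.]
0 [660.  24.   0.] [354. 169.] [476. 133.]
100 [670.  41. 100.] [350. 140.] [482. 114.]
200 [680.  57. 200.] [345. 107.] [490.  90.]
300 [691.  74. 300.] [340.  71.] [499.  59.]
400 [701.  90. 400.] [335.  32.] [512.  18.]
500 [712. 107. 500.] [328. -13.] [530. -38.]
600 [722. 123. 600.] [321. -63.] [ 557. -122.]
[  8.51451191 898.04208819 501.32540322] [411.39532718 315.24569823 971.72946838]
0 [605.  84.   0.] [356. 181.]
0 [373.  14.   0.] [439. 199.]
30 [599.  91.  30.] [357. 173.]
30 [374.  23.  30.] [438. 190.]
60 [593.  98.  60.] [357. 165.]
60 [375.  32.  60.] [438. 181.]
```

Request:
{"method": "drive_tool", "body": {"plan": [{"z": -1},{"z": -2},{"z": -3},{"z": -4},{"z": -5},{"z": -6},{"z": -6.4},{"z": -6.4}]}}

```text
invalid input
```

```bash
cat >> h.py <<'E'
def go(x,y,z,yaw=None):
    s=monitor.sense();p=s["eef_pos"];R=Ro.from_euler("xyz",s["tcp_rot"]);d=R.inv().apply(np.array([x,y,z])-p)/50
    print("shift",d.round(2),"az",None if yaw is None else round(-np.degrees(yaw-s["tcp_rot"][2])/6,2))
    return s
E
python3 - <<'E'
from h import *
s=go(418,200,527);print(s["eef_pos"],s["tcp_rot"],s["qpos"],s["clock"])
E
```

```text
shift [  9.26 -12.98  -6.39] az None
[ 240.21100082 -576.50925699  206.62367916] [-3.14031964e+00  2.66763698e-06  3.94815460e-01] [-1.17840531e+00  3.53619317e-01  1.63403137e+00 -6.28930430e-06
  1.15521497e+00 -2.42190210e-03] 0.1
```

Request:
{"method": "drive_tool", "body": {"plan": [{"x": 0,"y": 0,"z": -1,"ax": 0,"ay": 0,"az": 0,"hand": 85},{"x": 0,"y": 0,"z": -2,"ax": 0,"ay": 0,"az": 0,"hand": 85},{"x": 0,"y": 0,"z": -3,"ax": 0,"ay": 0,"az": 0,"hand": 85},{"x": 0,"y": 0,"z": -4,"ax": 0,"ay": 0,"az": 0,"hand": 85},{"x": 0,"y": 0,"z": -5,"ax": 0,"ay": 0,"az": 0,"hand": 85},{"x": 0,"y": 0,"z": -6,"ax": 0,"ay": 0,"az": 0,"hand": 85},{"x": 0,"y": 0,"z": -6.4,"ax": 0,"ay": 0,"az": 0,"hand": 85},{"x": 0,"y": 0,"z": -6.4,"ax": 0,"ay": 0,"az": 0,"hand": 85}]}}

```text
clock: 0.9
eef_pos: [240.7, -577.6, 531.0]
tcp_rot: [3.136, 0.0, 0.395]
contact_force: [0.6, 0.2, -0.6]
opening: 0.995
grasp_force: 0.0
```

Run:
```python
from h import *
s=go(418,200,527);print(s["eef_pos"],s["tcp_rot"],s["qpos"],s["clock"])
```

```text
shift [ 9.260e+00 -1.299e+01  1.000e-02] az None
[ 240.66255521 -577.60296713  531.0100573 ] [3.13587449e+00 2.18404641e-05 3.94791592e-01] [-1.17840553e+00  2.28050643e-01  1.12369108e+00 -8.30016852e-06
  1.78413273e+00 -2.40263579e-03] 0.9
```

Request:
{"method": "drive_tool", "body": {"plan": [{"x": 0.58,"y": -0.81,"z": 0,"ax": 0,"ay": 0,"az": -0.85,"hand": 85},{"x": 1.16,"y": -1.62,"z": 0,"ax": 0,"ay": 0,"az": -1.7,"hand": 85},{"x": 1.74,"y": -2.43,"z": 0,"ax": 0,"ay": 0,"az": -2.55,"hand": 85},{"x": 2.32,"y": -3.24,"z": 0,"ax": 0,"ay": 0,"az": -3.4,"hand": 85},{"x": 2.9,"y": -4.05,"z": 0,"ax": 0,"ay": 0,"az": -4.25,"hand": 85},{"x": 3.48,"y": -4.86,"z": 0,"ax": 0,"ay": 0,"az": -5.1,"hand": 85},{"x": 4.06,"y": -5.67,"z": 0,"ax": 0,"ay": 0,"az": -5.95,"hand": 85},{"x": 4.64,"y": -6.5,"z": 0,"ax": 0,"ay": 0,"az": -6.8,"hand": 85}]}}

```text
clock: 1.7
eef_pos: [328.9, -186.3, 525.7]
tcp_rot: [-3.14, -0.0, 1.11]
contact_force: [2.0, 0.2, 0.5]
opening: 0.994
grasp_force: 0.0
```

Run:
```python
from h import *
s=go(418,200,527,1.815);print(s["eef_pos"],s["tcp_rot"],s["qpos"],s["clock"])
```

```text
shift [ 7.71 -1.84 -0.02] az -6.73
[ 328.91531715 -186.29137596  525.69600487] [-3.13966696e+00 -3.01343314e-04  1.10982677e+00] [-5.19483493e-01 -2.07819992e-01  1.57528821e+00  1.92247648e-04
  1.77606445e+00 -5.84752254e-02] 1.7
```

Request:
{"method": "drive_tool", "body": {"plan": [{"x": 0.96,"y": -0.23,"z": 0,"ax": 0,"ay": 0,"az": -0.84,"hand": 85},{"x": 1.92,"y": -0.46,"z": 0,"ax": 0,"ay": 0,"az": -1.68,"hand": 85},{"x": 2.88,"y": -0.69,"z": 0,"ax": 0,"ay": 0,"az": -2.52,"hand": 85},{"x": 3.84,"y": -0.92,"z": 0,"ax": 0,"ay": 0,"az": -3.36,"hand": 85},{"x": 4.8,"y": -1.15,"z": 0,"ax": 0,"ay": 0,"az": -4.2,"hand": 85},{"x": 5.76,"y": -1.38,"z": 0,"ax": 0,"ay": 0,"az": -5.04,"hand": 85},{"x": 6.72,"y": -1.61,"z": 0,"ax": 0,"ay": 0,"az": -5.9,"hand": 85},{"x": 7.7,"y": -1.84,"z": 0,"ax": 0,"ay": 0,"az": -6.73,"hand": 85}]}}

```text
clock: 2.5
eef_pos: [418.8, 198.9, 525.8]
tcp_rot: [-3.14, 0.001, 1.816]
contact_force: [2.0, -1.3, 0.1]
opening: 0.994
grasp_force: 0.0
```

Run:
```python
from h import *
s=go(418,200,220,1.815);print(s["eef_pos"],s["tcp_rot"],s["qpos"],s["clock"])
i=imaging.camera_info("wrist");print(-np.array(i["R"]).T@i["t"])
```

```text
shift [ 0.03 -0.    6.12] az 0.01
[418.83566757 198.91885249 525.77169497] [-3.13983893e+00  5.78288878e-04  1.81583186e+00] [ 4.40338062e-01 -5.71030056e-02  1.44717955e+00 -2.30796203e-04
  1.75334872e+00  1.95261340e-01] 2.5
[402.73702621 263.97036236 691.6818482 ]
```

Request:
{"method": "drive_tool", "body": {"plan": [{"x": 0,"y": 0,"z": 1,"ax": 0,"ay": 0,"az": 0,"hand": 85},{"x": 0,"y": 0,"z": 2,"ax": 0,"ay": 0,"az": 0,"hand": 85},{"x": 0,"y": 0,"z": 3,"ax": 0,"ay": 0,"az": 0,"hand": 85},{"x": 0,"y": 0,"z": 4,"ax": 0,"ay": 0,"az": 0,"hand": 85},{"x": 0,"y": 0,"z": 5,"ax": 0,"ay": 0,"az": 0,"hand": 85},{"x": 0,"y": 0,"z": 6,"ax": 0,"ay": 0,"az": 0,"hand": 85},{"x": 0,"y": 0,"z": 6.6,"ax": 0,"ay": 0,"az": 0,"hand": 85},{"x": 0,"y": 0,"z": 6.6,"ax": 0,"ay": 0,"az": 0,"hand": 85}]}}

```text
clock: 3.3
eef_pos: [415.3, 195.0, 192.3]
tcp_rot: [-3.132, 0.002, 1.812]
contact_force: [-0.1, -0.3, 0.2]
opening: 0.993
grasp_force: 0.0
```

Run:
```python
from h import *
import pickle
i=imaging.camera_info("wrist");f=imaging.grab_frame("wrist")[:,:,::-1]
pickle.dump(i,open("w1.pkl","wb"))
cv2.imwrite("pics/w1.png",f);print(i["mtx"],-np.array(i["R"]).T@i["t"])
```

```text
[[309.70691629   0.         315.99412724]
 [  0.         309.70691629 193.64992449]
 [  0.           0.           1.        ]] [400.70112727 260.62423756 358.14362387]
```

View pics/w1.png

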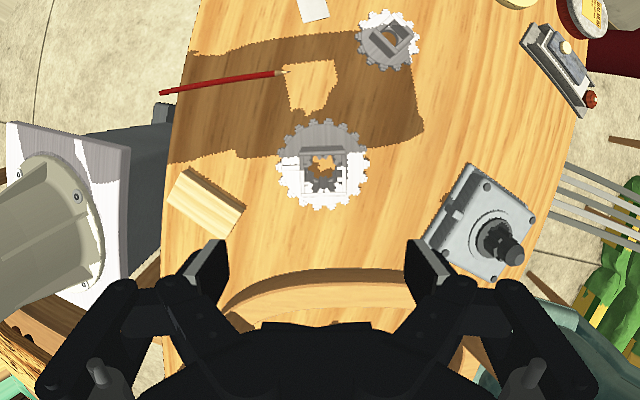

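Run:
```python
from h import *
import pickle
i=pickle.load(open("w1.pkl","rb"));im=cv2.imread("pics/w1.png")
a=cv2.resize(im[112:212,272:372],(400,400),interpolation=cv2.INTER_CUBIC)
b=cv2.resize(im[160:285,420:545],(400,400),interpolation=cv2.INTER_CUBIC)
cv2.imwrite("pics/c2.png",np.hstack([a,b]))
```

```text
(no output)
```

View pics/c2.png

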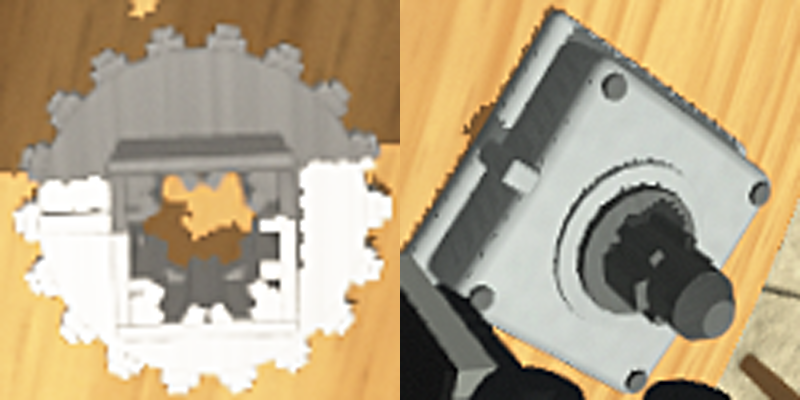

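Run:
```python
from h import *
import pickle
i=pickle.load(open("w1.pkl","rb"))
P=lambda x,y,z:onplane("wrist",(272+x/4,112+y/4),z,i)[:2]
H=lambda x,y,z:onplane("wrist",(420+(x-400)/3.2,160+y/3.2),z,i)[:2]
c=np.array([P(112,165,60),P(300,165,60),P(300,325,60),P(115,325,60)]);print(c.round(1),c.mean(0))
e=(c[1]-c[0]+c[2]-c[3]);print("boss yaw",np.degrees(np.arctan2(e[1],e[0])),np.linalg.norm(c-np.roll(c,1,0),axis=1))
d=np.array([P(15,220,10),P(390,207,10),P(225,25,10),P(180,392,10)]);print("disc",d.round(1),d.mean(0))
b=np.array([H(614,87,52),H(758,192,52),H(636,380,52),H(481,298,52)]);print("bolts",b.round(1),b.mean(0))
for u in(b[1]-b[0],b[2]-b[1],b[3]-b[2],b[0]-b[3]):print(np.degrees(np.arctan2(u[1],u[0])),np.linalg.norm(u))
print("tip",H(718,318,112),"lug",H(520,175,48))
s=monitor.sense();print(s["eef_pos"])
```

```text
[[393.  215.3]
 [437.3 226.3]
 [447.8 187.4]
 [402.8 176.3]] [420.21771607 201.3245415 ]
boss yaw 13.924995898068323 [40.29232996 45.66119047 40.3396099  46.29043417]
disc [[368.1 185.7]
 [471.8 215.3]
 [413.1 253.8]
 [426.5 146.7]] [419.88274419 200.38141981]
bolts [[604.  231.1]
 [690.9 209.3]
 [669.4 121.4]
 [581.8 143.6]] [636.51871033 176.35833349]
-14.119644803125825 89.61261292613821
-103.70769789545226 90.43288877111671
165.77392694274275 90.40707686109336
75.78887481157284 90.26273325972173
tip [639.76579784 175.33956988] lug [580.64938055 190.80377073]
[417.23091658 195.87894567 195.16164774]
```

Run:
```python
from h import *
go(420,200.5,27,1.815)
```

```text
shift [0.08 0.09 3.36] az -0.03
```

Request:
{"method": "drive_tool", "body": {"plan": [{"x": 0.08,"y": 0.09,"z": 0.9,"ax": 0,"ay": 0,"az": 0,"hand": 85},{"x": 0.08,"y": 0.09,"z": 1.8,"ax": 0,"ay": 0,"az": 0,"hand": 85},{"x": 0.08,"y": 0.09,"z": 2.5,"ax": 0,"ay": 0,"az": 0,"hand": 85},{"x": 0.08,"y": 0.09,"z": 3.1,"ax": 0,"ay": 0,"az": 0,"hand": 85},{"x": 0.08,"y": 0.09,"z": 3.37,"ax": 0,"ay": 0,"az": 0,"hand": 85},{"x": 0.08,"y": 0.09,"z": 3.37,"ax": 0,"ay": 0,"az": 0,"hand": 85}]}}

```text
clock: 3.95
eef_pos: [422.9, 201.9, 28.6]
tcp_rot: [-3.141, 0.0, 1.812]
contact_force: [0.6, 0.1, -0.4]
opening: 0.99
grasp_force: 0.0
```

Run:
```python
from h import *
import pickle
s=go(420,200.5,27,1.815);print(s["eef_pos"],s["tcp_rot"])
i=imaging.camera_info("wrist");f=imaging.grab_frame("wrist")[:,:,::-1]
pickle.dump(i,open("w2.pkl","wb"))
cv2.imwrite("pics/w2.png",f)
```

```text
shift [-0.01 -0.06  0.03] az -0.03
[422.88611785 201.86963512  28.57490895] [-3.14052738e+00  2.11631951e-04  1.81168037e+00]
```

View pics/w2.png

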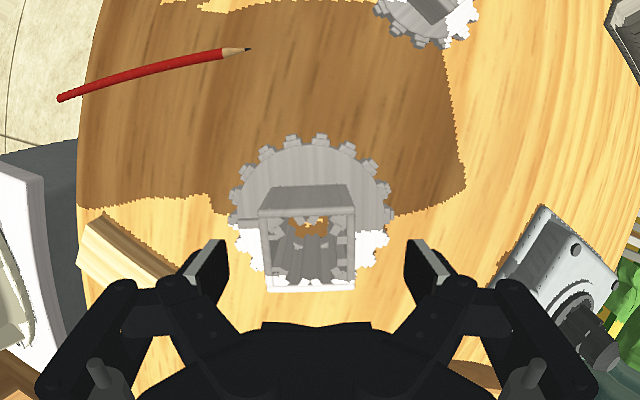

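Run:
```python
from h import *
import pickle
i=pickle.load(open("w2.pkl","rb"))
c=np.array([onplane("wrist",p,60,i)[:2] for p in((259,213),(355,212),(355,290),(267,292))]);print(c.round(1),c.mean(0),np.linalg.norm(c-np.roll(c,1,0),axis=1))
e=(c[1]-c[0]+c[2]-c[3]);print(np.degrees(np.arctan2(e[1],e[0])))
go(*c.mean(0),26.5)
```

```text
[[392.2 215.5]
 [435.3 226.6]
 [447.4 185.7]
 [403.7 173.5]] [419.65174112 200.31078262] [43.52792533 44.45759421 42.65848301 45.44925991]
15.035666302334478
shift [-0.02 -0.08  0.06] az None
```

Request:
{"method": "drive_tool", "body": {"plan": [{"x": -0.02,"y": -0.08,"z": 0.04,"ax": 0,"ay": 0,"az": -0.03,"hand": 70},{"x": -0.02,"y": -0.08,"z": 0.04,"ax": 0,"ay": 0,"az": -0.03,"hand": 40},{"x": -0.02,"y": -0.08,"z": 0.04,"ax": 0,"ay": 0,"az": -0.03,"hand": 40},{"x": -0.02,"y": -0.08,"z": 0.04,"ax": 0,"ay": 0,"az": -0.03,"hand": 40},{"x": -0.02,"y": -0.08,"z": 0.04,"ax": 0,"ay": 0,"az": -0.03,"hand": 40},{"x": -0.02,"y": -0.08,"z": 0.04,"ax": 0,"ay": 0,"az": -0.03,"hand": 40}], "grip_force": 90}}

```text
clock: 4.6
eef_pos: [419.5, 200.1, 28.5]
tcp_rot: [3.141, -0.0, 1.816]
contact_force: [-4.9, -1.9, 18.0]
opening: 0.504
grasp_force: 88.7
```

Request:
{"method": "drive_tool", "body": {"plan": [{"x": 0,"y": 0,"z": -0.4,"ax": 0,"ay": 0,"az": 0,"hand": 40},{"x": 0,"y": 0,"z": -1.2,"ax": 0,"ay": 0,"az": 0,"hand": 40},{"x": 0,"y": 0,"z": -2,"ax": 0,"ay": 0,"az": 0,"hand": 40},{"x": 0,"y": 0,"z": -2.8,"ax": 0,"ay": 0,"az": 0,"hand": 40},{"x": 0,"y": 0,"z": -3.2,"ax": 0,"ay": 0,"az": 0,"hand": 40},{"x": 0,"y": 0,"z": -3.2,"ax": 0,"ay": 0,"az": 0,"hand": 40}]}}

```text
clock: 5.2
eef_pos: [420.8, 200.7, 189.9]
tcp_rot: [3.136, -0.001, 1.815]
contact_force: [0.9, -0.0, -3.4]
opening: 0.501
grasp_force: 94.2
```

Run:
```python
from h import *
s=go(637.5,176,188,1.815);print(s["eef_pos"],s["tcp_rot"],s["opening"],s["contact_force"],s["qpos"])
```

```text
shift [-1.53  4.09  0.06] az -0.0
[420.7785094  200.65410347 189.85200859] [ 3.13565374e+00 -1.19684144e-03  1.81476088e+00] 0.5006230656513904 [ 0.90631372 -0.02221385 -3.43673636] [4.41745214e-01 1.19789498e-01 1.98384241e+00 7.61593235e-06
 1.03190245e+00 1.97780322e-01]
```

Request:
{"method": "drive_tool", "body": {"plan": [{"x": -0.2,"y": 0.6,"z": 0.06,"ax": 0,"ay": 0,"az": 0,"hand": 40},{"x": -0.5,"y": 1.3,"z": 0.06,"ax": 0,"ay": 0,"az": 0,"hand": 40},{"x": -0.55,"y": 1.5,"z": 0.06,"ax": 0,"ay": 0,"az": 0,"hand": 40},{"x": -0.55,"y": 1.5,"z": 0.06,"ax": 0,"ay": 0,"az": 0,"hand": 40},{"x": -0.55,"y": 1.5,"z": 0.06,"ax": 0,"ay": 0,"az": 0,"hand": 40}]}}

```text
clock: 5.7
eef_pos: [496.8, 190.8, 182.2]
tcp_rot: [-3.138, 0.0, 1.814]
contact_force: [0.6, 0.1, -4.5]
opening: 0.497
grasp_force: 94.4
```

Run:
```python
from h import *
import pickle
i=imaging.camera_info("wrist");f=imaging.grab_frame("wrist")[:,:,::-1].copy()
pickle.dump(i,open("w3.pkl","wb"));cv2.imwrite("pics/w3.png",f)
u=project("wrist",np.array([637.5,176,70]),i);print(u)
x0,y0=int(u[0])-75,int(u[1])-75;x0=min(x0,490);y0=min(y0,250);print(x0,y0)
a=cv2.resize(f[y0:y0+150,x0:x0+150],(600,600),interpolation=cv2.INTER_CUBIC)
cv2.imwrite("pics/c3.png",a)
s=monitor.sense();print(s["eef_pos"],s["contact_force"],s["wrist_torque"])
```

```text
[445.67018348 229.77598669]
370 154
[496.67906369 190.98689675 182.51737561] [ 0.14739567  0.20479089 -3.78191407] [0.02180558 0.0531219  0.02507175]
```

View pics/c3.png

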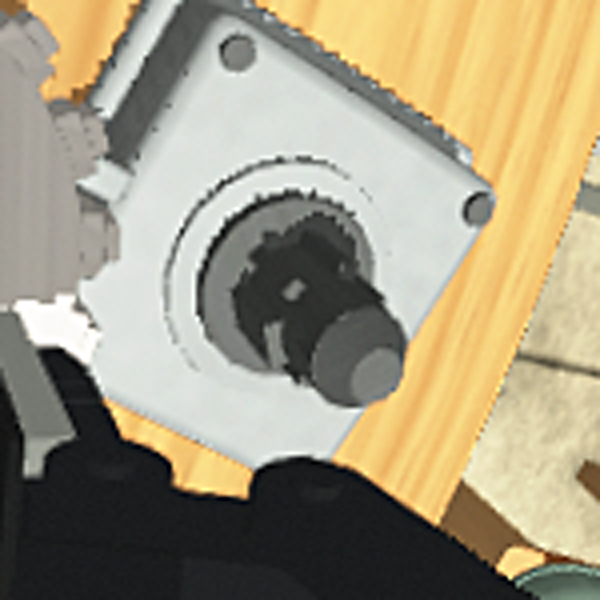

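Run:
```python
from h import *
import pickle
i=pickle.load(open("w3.pkl","rb"))
H=lambda x,y,z:onplane("wrist",(370+x/4,154+y/4),z,i)[:2]
print(H(378,373,112),H(287,281,56))
s=go(637.5,176,182,1.815)
```

```text
[639.97137124 175.93985299] [638.27671395 176.97354775]
shift [-0.97  2.66  0.  ] az -0.0
```

Request:
{"method": "drive_tool", "body": {"plan": [{"x": -0.25,"y": 0.67,"z": 0,"ax": 0,"ay": 0,"az": -1.2,"hand": 40},{"x": -0.5,"y": 1.34,"z": 0,"ax": 0,"ay": 0,"az": -2.4,"hand": 40},{"x": -0.75,"y": 2.01,"z": 0,"ax": 0,"ay": 0,"az": -3.6,"hand": 40},{"x": -0.97,"y": 2.5,"z": 0,"ax": 0,"ay": 0,"az": -4.8,"hand": 40},{"x": -0.97,"y": 2.68,"z": 0,"ax": 0,"ay": 0,"az": -6,"hand": 40},{"x": -0.97,"y": 2.68,"z": 0,"ax": 0,"ay": 0,"az": -7.2,"hand": 40},{"x": -0.97,"y": 2.68,"z": 0,"ax": 0,"ay": 0,"az": -8.2,"hand": 40},{"x": -0.97,"y": 2.68,"z": 0,"ax": 0,"ay": 0,"az": -8.2,"hand": 40}]}}

```text
clock: 6.55
eef_pos: [638.9, 176.9, 183.2]
tcp_rot: [-3.141, -0.001, 2.676]
contact_force: [0.9, -0.3, -4.5]
opening: 0.496
grasp_force: 94.6
```

Run:
```python
from h import *
s=go(638.5,176.3,140,2.67);print(s["eef_pos"],s["tcp_rot"],s["contact_force"],s["wrist_torque"])
```

```text
shift [ 0.   -0.01  0.86] az 0.05
[638.93670383 176.9064783  183.21834983] [-3.14068235e+00 -1.24795078e-03  2.67550426e+00] [ 0.86415212 -0.31638702 -4.45939624] [0.01334016 0.03483984 0.03952574]
```

Request:
{"method": "drive_tool", "body": {"plan": [{"x": 0,"y": 0,"z": 0.5,"ax": 0,"ay": 0,"az": 0,"hand": 40},{"x": 0,"y": 0,"z": 0.8,"ax": 0,"ay": 0,"az": 0,"hand": 40},{"x": 0,"y": 0,"z": 0.95,"ax": 0,"ay": 0,"az": 0,"hand": 40},{"x": 0,"y": 0,"z": 1.05,"ax": 0,"ay": 0,"az": 0,"hand": 40},{"x": 0,"y": 0,"z": 1.12,"ax": 0,"ay": 0,"az": 0,"hand": 40},{"x": 0,"y": 0,"z": 1.12,"ax": 0,"ay": 0,"az": 0,"hand": 40}]}}

```text
clock: 7.15
eef_pos: [640.3, 176.6, 127.7]
tcp_rot: [-3.142, -0.0, 2.673]
contact_force: [-0.3, 0.3, -4.6]
opening: 0.498
grasp_force: 94.6
```

Request:
{"method": "drive_tool", "body": {"plan": [{"x": 0,"y": 0,"z": 0.1,"ax": 0,"ay": 0,"az": 0,"hand": 40},{"x": 0,"y": 0,"z": 0.2,"ax": 0,"ay": 0,"az": 0,"hand": 40},{"x": 0,"y": 0,"z": 0.28,"ax": 0,"ay": 0,"az": 0,"hand": 40},{"x": 0,"y": 0,"z": 0.28,"ax": 0,"ay": 0,"az": 0,"hand": 40}]}}

```text
clock: 7.55
eef_pos: [639.7, 176.5, 113.0]
tcp_rot: [-3.141, -0.001, 2.673]
contact_force: [-0.1, -0.6, -5.5]
opening: 0.494
grasp_force: 94.6
```

Request:
{"method": "drive_tool", "body": {"plan": [{"x": 0,"y": 0,"z": 0.05,"ax": 0,"ay": 0,"az": 0,"hand": 40},{"x": 0,"y": 0,"z": 0.08,"ax": 0,"ay": 0,"az": 0,"hand": 40},{"x": 0,"y": 0,"z": 0.08,"ax": 0,"ay": 0,"az": 0,"hand": 40}]}}

```text
clock: 7.85
eef_pos: [640.7, 176.7, 110.6]
tcp_rot: [3.141, 0.001, 2.674]
contact_force: [-1.4, -0.6, 1.6]
opening: 0.496
grasp_force: 95.4
```

Request:
{"method": "drive_tool", "body": {"plan": [{"x": 0,"y": 0,"z": 0.05,"ax": 0,"ay": 0,"az": 0,"hand": 40},{"x": 0,"y": 0,"z": 0.05,"ax": 0,"ay": 0,"az": 0.5,"hand": 40},{"x": 0,"y": 0,"z": 0.05,"ax": 0,"ay": 0,"az": 1,"hand": 40},{"x": 0,"y": 0,"z": 0.05,"ax": 0,"ay": 0,"az": 1.5,"hand": 40},{"x": 0,"y": 0,"z": 0.05,"ax": 0,"ay": 0,"az": 2,"hand": 40}]}}

```text
clock: 8.35
eef_pos: [642.3, 176.4, 110.3]
tcp_rot: [3.139, 0.004, 2.463]
contact_force: [-2.0, -4.2, 16.0]
opening: 0.495
grasp_force: 97.2
```

```bash
python3 -c "
from h import *
s=monitor.sense();print(s['eef_pos'],s['wrist_torque'],s['contact_force'])"
```

```text
[642.28030596 176.4151901  110.30627437] [-1.01265992  0.56927742  0.18630216] [-1.98554872 -4.20112209 15.98136652]
```

Request:
{"method": "drive_tool", "body": {"plan": [{"x": 0,"y": 0,"z": 0,"ax": 0,"ay": 0,"az": 0.5,"hand": 40},{"x": 0,"y": 0,"z": 0,"ax": 0,"ay": 0,"az": 1,"hand": 40},{"x": 0,"y": 0,"z": 0,"ax": 0,"ay": 0,"az": 1.5,"hand": 40},{"x": 0,"y": 0,"z": 0,"ax": 0,"ay": 0,"az": 2,"hand": 40}]}}

```text
clock: 8.75
eef_pos: [642.0, 176.0, 110.1]
tcp_rot: [3.139, 0.003, 2.253]
contact_force: [-1.7, -5.9, 13.7]
opening: 0.501
grasp_force: 97.0
```

```bash
python3 -c "
from h import *
s=monitor.sense();print(s['eef_pos'],s['wrist_torque'],s['contact_force'])"
```

```text
[641.99784606 175.9670135  110.08525996] [-1.23826591  0.72528089  0.21951568] [-1.73879974 -5.88401059 13.69497689]
```

Request:
{"method": "drive_tool", "body": {"plan": [{"x": 0,"y": 0,"z": 0,"ax": 0,"ay": 0,"az": 0.5,"hand": 40},{"x": 0,"y": 0,"z": 0,"ax": 0,"ay": 0,"az": 1,"hand": 40},{"x": 0,"y": 0,"z": 0,"ax": 0,"ay": 0,"az": 1.5,"hand": 40},{"x": 0,"y": 0,"z": 0,"ax": 0,"ay": 0,"az": 2,"hand": 40}]}}

```text
clock: 9.15
eef_pos: [640.3, 176.2, 107.5]
tcp_rot: [3.141, 0.001, 2.043]
contact_force: [-0.4, -1.6, -4.1]
opening: 0.5
grasp_force: 94.7
```

```bash
python3 -c "
from h import *
s=monitor.sense();print(s['eef_pos'],s['wrist_torque'],s['contact_force'])"
```

```text
[640.31865217 176.23086299 107.4827742 ] [-0.41573295  0.10715101  0.00741015] [-0.40712123 -1.64258199 -4.09856103]
```

Request:
{"method": "drive_tool", "body": {"plan": [{"x": 0,"y": 0,"z": 0.1,"ax": 0,"ay": 0,"az": 0,"hand": 40},{"x": 0,"y": 0,"z": 0.2,"ax": 0,"ay": 0,"az": 0,"hand": 40},{"x": 0,"y": 0,"z": 0.3,"ax": 0,"ay": 0,"az": 0,"hand": 40},{"x": 0,"y": 0,"z": 0.4,"ax": 0,"ay": 0,"az": 0,"hand": 40},{"x": 0,"y": 0,"z": 0.46,"ax": 0,"ay": 0,"az": 0,"hand": 40},{"x": 0,"y": 0,"z": 0.5,"ax": 0,"ay": 0,"az": 0,"hand": 40},{"x": 0,"y": 0,"z": 0.5,"ax": 0,"ay": 0,"az": 0,"hand": 40}]}}

```text
clock: 9.85
eef_pos: [640.5, 175.7, 84.5]
tcp_rot: [-3.141, 0.001, 2.046]
contact_force: [-8.3, -9.3, 18.9]
opening: 0.499
grasp_force: 97.4
```

```bash
python3 -c "
from h import *
s=monitor.sense();print(s['eef_pos'],s['wrist_torque'],s['contact_force'])"
```

```text
[640.46459169 175.74620266  84.5402055 ] [-1.63585189  1.64915395  0.04994372] [-8.287066   -9.25792189 18.86351417]
```

Request:
{"method": "drive_tool", "body": {"plan": [{"x": -0.01,"y": -0.02,"z": -0.02,"ax": 0,"ay": 0,"az": 0.7,"hand": 40},{"x": -0.01,"y": -0.02,"z": -0.02,"ax": 0,"ay": 0,"az": 1.5,"hand": 40},{"x": -0.01,"y": -0.02,"z": -0.02,"ax": 0,"ay": 0,"az": 2.3,"hand": 40},{"x": -0.01,"y": -0.02,"z": -0.02,"ax": 0,"ay": 0,"az": 3.1,"hand": 40},{"x": -0.01,"y": -0.02,"z": -0.02,"ax": 0,"ay": 0,"az": 3.9,"hand": 40},{"x": -0.01,"y": -0.02,"z": -0.02,"ax": 0,"ay": 0,"az": 4.7,"hand": 40},{"x": -0.01,"y": -0.02,"z": -0.02,"ax": 0,"ay": 0,"az": 5.5,"hand": 40},{"x": -0.01,"y": -0.02,"z": -0.02,"ax": 0,"ay": 0,"az": 6,"hand": 40}]}}

```text
clock: 10.65
eef_pos: [639.8, 175.0, 84.6]
tcp_rot: [3.141, 0.001, 1.415]
contact_force: [-4.9, -7.2, 11.0]
opening: 0.501
grasp_force: 96.8
```

```bash
python3 -c "
from h import *
s=monitor.sense();print(s['eef_pos'],s['tcp_rot'],s['wrist_torque'],s['contact_force'])"
```

```text
[639.77497777 174.99299173  84.60316244] [3.14104676e+00 1.04022608e-03 1.41484477e+00] [-1.16850264  1.04625486  0.32778029] [-4.86043484 -7.18393393 11.02173089]
```

Request:
{"method": "drive_tool", "body": {"plan": [{"x": 0,"y": -0.01,"z": 0,"ax": 0,"ay": 0,"az": 0.4,"hand": 40},{"x": 0,"y": -0.01,"z": 0,"ax": 0,"ay": 0,"az": 0.8,"hand": 40},{"x": 0,"y": -0.01,"z": 0,"ax": 0,"ay": 0,"az": 1.2,"hand": 40},{"x": 0,"y": -0.01,"z": 0,"ax": 0,"ay": 0,"az": 1.2,"hand": 40}]}}

```text
clock: 11.05
eef_pos: [639.7, 175.1, 84.7]
tcp_rot: [3.14, 0.001, 1.291]
contact_force: [-3.1, -6.4, 10.8]
opening: 0.496
grasp_force: 96.4
```

```bash
python3 -c "
from h import *
s=monitor.sense();print(s['eef_pos'],s['tcp_rot'],s['wrist_torque'],s['contact_force'])"
```

```text
[639.7016636  175.08478949  84.65133469] [3.14020228e+00 5.50507967e-04 1.29060320e+00] [-1.25487936  0.76616571  0.14434525] [-3.1052673  -6.40205851 10.76298649]
```

Request:
{"method": "drive_tool", "body": {"plan": [{"x": 0,"y": 0,"z": 0,"ax": 0,"ay": 0,"az": 0.3,"hand": 40},{"x": 0,"y": 0,"z": 0,"ax": 0,"ay": 0,"az": 0.6,"hand": 40},{"x": 0,"y": 0,"z": 0,"ax": 0,"ay": 0,"az": 0.6,"hand": 40}]}}

```text
clock: 11.35
eef_pos: [639.6, 175.1, 84.6]
tcp_rot: [3.14, 0.001, 1.228]
contact_force: [-3.6, -7.1, 10.5]
opening: 0.496
grasp_force: 96.5
```

```bash
python3 -c "
from h import *
s=monitor.sense();print(s['eef_pos'],s['tcp_rot'],s['wrist_torque'],s['contact_force'])"
```

```text
[639.62966473 175.07452786  84.62907854] [3.14027236e+00 5.41775699e-04 1.22818690e+00] [-1.20919693  0.77557493  0.14939202] [-3.58477213 -7.05232337 10.52386555]
```

Request:
{"method": "drive_tool", "body": {"plan": [{"x": 0,"y": 0,"z": 0,"ax": 0,"ay": 0,"az": 0.3,"hand": 40},{"x": 0,"y": 0,"z": 0,"ax": 0,"ay": 0,"az": 0.5,"hand": 40},{"x": 0,"y": 0,"z": 0,"ax": 0,"ay": 0,"az": 0.5,"hand": 40}]}}

```text
clock: 11.65
eef_pos: [639.6, 175.0, 84.6]
tcp_rot: [3.14, 0.001, 1.177]
contact_force: [-4.7, -7.3, 10.0]
opening: 0.5
grasp_force: 97.1
```

Run:
```python
from h import *
s=monitor.sense();print(s['eef_pos'],s['tcp_rot'],s['wrist_torque'],s['contact_force'])
f=imaging.grab_frame("wrist")[:,:,::-1];cv2.imwrite("pics/w4.png",f)
```

```text
[639.58211285 175.03380656  84.6482958 ] [3.14012297e+00 7.96941300e-04 1.17747351e+00] [-1.18553374  0.8183051   0.92630551] [-4.65750662 -7.30689406 10.0326144 ]
```

View pics/w4.png

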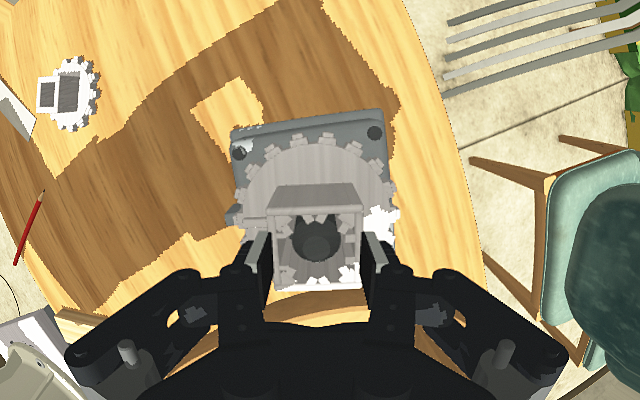

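Request:
{"method": "drive_tool", "body": {"plan": [{"x": 0,"y": 0,"z": 0,"ax": 0,"ay": 0,"az": -0.3,"hand": 40},{"x": 0,"y": 0,"z": 0,"ax": 0,"ay": 0,"az": -0.3,"hand": 60},{"x": 0,"y": 0,"z": 0,"ax": 0,"ay": 0,"az": -0.3,"hand": 75},{"x": 0,"y": 0,"z": 0,"ax": 0,"ay": 0,"az": -0.3,"hand": 75},{"x": 0,"y": 0,"z": 0,"ax": 0,"ay": 0,"az": -0.3,"hand": 75}]}}

```text
clock: 12.2
eef_pos: [639.3, 176.1, 83.3]
tcp_rot: [3.141, -0.0, 1.207]
contact_force: [-0.5, 0.5, 0.8]
opening: 0.88
grasp_force: 0.0
```

Request:
{"method": "drive_tool", "body": {"plan": [{"x": 0,"y": 0,"z": -0.5,"ax": 0,"ay": 0,"az": 0,"hand": 75},{"x": 0,"y": 0,"z": -1.2,"ax": 0,"ay": 0,"az": 0,"hand": 75},{"x": 0,"y": 0,"z": -2,"ax": 0,"ay": 0,"az": 0,"hand": 75},{"x": 0,"y": 0,"z": -2.6,"ax": 0,"ay": 0,"az": 0,"hand": 75},{"x": 0,"y": 0,"z": -2.6,"ax": 0,"ay": 0,"az": 0,"hand": 75}]}}

```text
clock: 12.7
eef_pos: [641.9, 176.7, 218.6]
tcp_rot: [3.135, -0.005, 1.207]
contact_force: [0.1, 0.8, 0.1]
opening: 0.879
grasp_force: 0.0
```

Run:
```python
from h import *
i=imaging.camera_info("wrist")
f=imaging.grab_frame("wrist")[:,:,::-1].copy()
c=np.array([638.5,176,0]);y=np.radians(166);u=np.array([np.cos(y),np.sin(y),0])
print([project("wrist",p,i).round() for p in(c+[0,0,116],c+48*u+[0,0,75],c+60*u+[0,0,48])])
cv2.imwrite("pics/w5.png",cv2.resize(f[80:330,200:450],(600,600)))
s=monitor.sense();print(s['eef_pos'],s['contact_force'],s['opening'],s["clock"])
```

```text
[array([312., 189.]), array([266., 185.]), array([259., 180.])]
[640.61198829 176.40759303 215.92298189] [ 0.20563518  0.30873659 -0.08393938] 0.8775069783766811 12.75
```

View pics/w5.png

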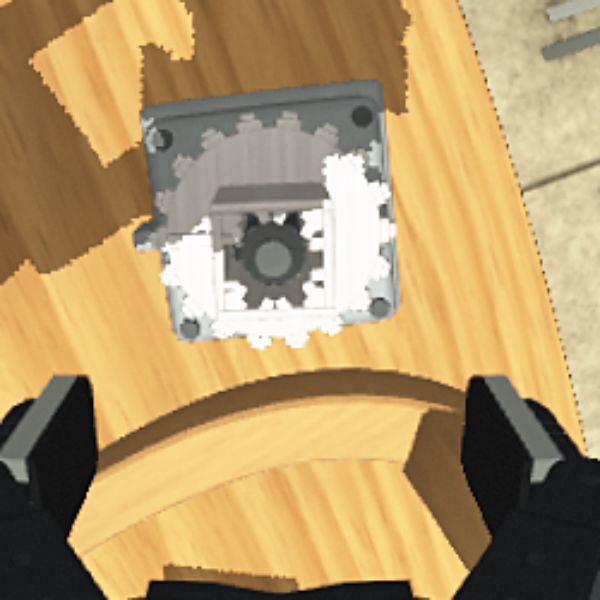

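The cog is seated on the hub. The boss is square to the view, with its left face (the rib side) towards the lug at crop (150,235). The gripper is clear.

```bash
python3 -c "
from h import *
print(r.sign_off())"
```

```text
the job is handed in; nothing more can be done
None
```

The big cog is home on the hub's shoulder and turned clockwise until the torque rose sharply at the stop. I then let go and handed the job in at about 12.8 s; no verdict came back, so a pass is not confirmed.

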